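Lock the bayonet cover of the strainer pot

ROBOT

A 6-joint arm with a two-finger parallel gripper is mounted at the origin on a cart in front of the work surface, level with it; the furniture and walls round the work are solid. World frame = base frame: x ahead of the robot, y to its left, z up, the work surface at z = 0. Lengths are in m, angles in rad, forces in N, time in s.
With the tool pointing down it reaches from about 0.35 to 0.975 m from the base axis. Payload 4.9 kg.
Tool frame: the origin (TCP) lies midway between the tips of the shut fingers; the grasp point (between the pads) lies manip.grip_depth behind it (manip.grip_depth is the distance from the TCP to the grasp point, in m); z points along the fingers, x is the direction in which the jaws open and shut, and the axes are right-handed (so a half turn about z gives the same grasp; the last joint's range is limited). The gripper opens to 85 mm and grips with 20 to 120 N. Pads are 22 mm wide; open, the fingers measure 114 mm over their backs; the gripper's body (76 mm by 85 mm) begins 54 mm behind the grasp point. The pads swing forward as they close: fully open they stand 13 mm farther back than shut.
Start: joints at [1.114, 0.053, 1.613, -0, 1.476, -0.119], TCP at [0.207, 0.59, 0.231] pointing down, gripper open.
Joint ranges: [-3.01, 3.01], [-1.01, 2.22], [0.06, 2.58], [-1.02, 4.17], [0.09, 2.62], [-3.14, 3.14]. Speed limits (rad/s): [2.57, 2.57, 3.14, 3.14, 3.14, 3.14].

INTERFACE

Orientations are given as a unit quaternion [w, x, y, z].
In Python, from plant import state, grab_frame, ticket, manip gives the robot as it stands.
- The arm moves only by the tool carry_out, never from a script. Its argument "moves" is a list that holds one entry, the list of rows, each a list of 7 numbers: the turn, a rotation vector about the tool's x, y, z each as a share of 5 degrees, from -1 to 1, then the shift along the tool's x, y, z each as a share of 0.04 m, from -1 to 1, then the gripper command: -1 is shut, 1 is fully open, values between are in proportion. A call has 1 to 8 rows; each row shifts and turns the commanded pose from where the row before left it, along the tool's axes as they then stand; what a row does not reach is not made up. A row lasts 1/12 s, in which the tool goes at most 41.7 mm and 7.16 degrees, less where a joint would pass 70% of its speed; a pose out of reach is approached as far as the arm can. A call with a number of a shift or a turn outside -1 to 1 is refused whole. A call with a gripper value outside its range is refused whole. The fingers move at their own pace and stop on an object; the grip force is fixed at half the most. Time passes only in rows, so rows that do not move let the fingers close. It gives the time, the measured TCP pose, the force and the opening at its end, in the units of the state.
- state(): the state, without advancing time (a new reading comes with each control period).
- grab_frame(name): name is "scene" or "top"; returns a dict with "frame" (400x640x3 uint8, red, green, blue), "z_map" (400x640 float32, m along the optical axis (not along the pixel's ray), 0 where there is no reading), "K" (3x3 intrinsics, pixels), "k1" (the pictures are not rectified: a ray, as slopes to the right and down, at radius r is drawn at 1 + k1 r^2 times it, then the intrinsics apply), "world_from_camera" (4x4, takes a point from camera to world coordinates). Camera axes: x right, y down, z forward; pixel columns grow to the right and rows downward; lengths in m; the calibration is good to about 2 mm. A picture is of the moment at which its call begins.
- ticket.job_done(): hands the job in, once; it reports no verdict.
The state is a dict: "time": time; "joint_pos": joint angles; "joint_vel": joint speeds; "joint_efforts": joint torques, N m; "tool_pos": TCP position; "tool_rot": TCP orientation; "contact_force": force on the tool from outside, world axes, zero at the start; "ft_torque": the same for the moment, N m; "gripper_width": opening from 0.0 (shut) to 1.0 (fully open).
Only numpy, scipy, OpenCV 4.12 (cv2) and the standard library are available. Lean on these libraries where they do the work, as an engineer would, in place of code of your own. Each camera call takes 0.05 s, during which the arm holds its last target.

TASK

Two small strainer pots stand on the bench; one cover is locked, the other still stands up in its slot mouths with its white line by the red dot. Lock that one: push the cover down against its spring, twist it clockwise to the green dot, and let it spring back up into its notch, then let go. Leave the locked pot's cover locked and do not push the other things on the bench aside.

Things in the scene. Friction and masses are not known exactly. Their poses are not given: they have to be found in the camera images.
- pot_a: Strainer pot A, aluminium, fixed; foot 96 mm across; origin on its axis at the bench, z up; hose tails to 66 mm along +-y. Collar 85 mm across, top at z = 100 mm, with two J slots: mouths at its -x (red dot just anticlockwise) and +x, then clockwise from above under the rim to an upward notch 0.90 rad from the mouth (green dot for the -x one).
- cover_a_grip (a point): Centre of the blue grip bar on pot A's captive black cover (always the unlocked one at the start), on the pot's axis. Bar 62 mm long (point x; white line on its -x half), 14 mm wide (y), its top 13 mm above the point; black deck, 69 mm across, 14 mm below it, always above the collar. It is 132 mm over the bench with the cover up, 127 mm when locked. Two steel pins under the bar's ends ride in the slots.
- plunger_a (a joint): How far pot A's cover is pushed down (m): 0 = up, 0.016 = bottomed. A spring lifts it: 4 N at 0, 9 N at 0.010, 12 N at 0.016, less 2 N of weight. The pins pass under the rim only between 0.010 and 0.016 (0.013 is the middle); resting up in the notch it reads 0.005.
- cover_a (a joint): Turn of pot A's cover (rad), growing clockwise from above: 0 = bar along the pot's x, pins in the slot mouths; 0.90 = pins at the middle of the notches (they fit from 0.82 to 0.97; 0.97 is a stop). Friction of about 0.04 N m holds it.
- pot_b: Strainer pot B, aluminium, fixed; foot 96 mm across; origin on its axis at the bench, z up; hose tails to 66 mm along +-y. Collar 85 mm across, top at z = 100 mm, with two J slots: mouths at its -x (red dot just anticlockwise) and +x, then clockwise from above under the rim to an upward notch 0.90 rad from the mouth (green dot for the -x one).
- cover_b_grip (a point): Centre of the blue grip bar on pot B's captive black cover (locked at the start), on the pot's axis. Bar 62 mm long (point x; white line on its -x half), 14 mm wide (y), its top 13 mm above the point; black deck, 69 mm across, 14 mm below it, always above the collar. It is 132 mm over the bench with the cover up, 127 mm when locked. Two steel pins under the bar's ends ride in the slots.
- plunger_b (a joint): How far pot B's cover is pushed down (m): 0 = up, 0.016 = bottomed. A spring lifts it: 4 N at 0, 9 N at 0.010, 12 N at 0.016, less 2 N of weight. The pins pass under the rim only between 0.010 and 0.016 (0.013 is the middle); resting up in the notch it reads 0.005.
- cover_b (a joint): Turn of pot B's cover (rad), growing clockwise from above: 0 = bar along the pot's x, pins in the slot mouths; 0.90 = pins at the middle of the notches (they fit from 0.82 to 0.97; 0.97 is a stop). Friction of about 0.04 N m holds it.
- notepad: White note pad, 68 x 100 mm, 12 mm thick, lying flat, long side along its own y; a bystander. Origin at the centre of its underside.
- sample_cup_1: White sample cup with a green lid, 60 mm across, 54 mm tall; a bystander. Origin at the centre of its underside.
- screwdriver_red: Red-handled screwdriver, 199 mm long, 30 mm thick, lying on the bench along its own y; a bystander. Origin under its middle.
- bottle_ipa: White bottle with a red cap, 66 mm across, 158 mm tall, standing; a bystander. Origin at the centre of its underside.

How it is judged:
On the way:
1. the unlocked cover is pushed down against its spring while its pins are still below the slot mouths (value of joint plunger_a above 0.009 m and value of joint cover_a below 0.14 rad), for 0.05 s.
At the end, for the whole second after the job is handed in: The cover that was unlocked is turned 0.77 to 1.03 rad clockwise and has risen into its notch (pushed-in reading 3 to 7.5 mm) and rests there; the other cover is still locked in its notch (value of joint cover_a between 0.77 and 1.03 rad and value of joint plunger_a between 0.003 and 0.0075 m and velocity of joint plunger_a between -0.005 and 0.005 m/s and velocity of joint cover_a between -0.05 and 0.05 rad/s and value of joint cover_b above 0.77 rad and value of joint plunger_b between 0.003 and 0.0075 m); the robot touches nothing.
It fails at once if the other pot's locked cover is pushed out of its notch or turned back (value of joint plunger_b above 0.0095 m or value of joint cover_b below 0.72 rad).
It fails at once if a bystander (note pad, sample cup, screwdriver or bottle) is moved by more than 30 mm (distance of any of notepad, sample_cup_1, screwdriver_red, bottle_ipa from where it was at the start of the episode above 0.03 m).
It fails at once if the bottle or the sample cup is tipped over (angle between any of bottle_ipa, sample_cup_1's own z axis and vertical above 0.5 rad).
It also fails if it takes over 32 s, if anything falls off the work surface, if the arm or the gripper's body presses on something with over 40 N, if the wrist force passes 120 N, or if a joint passes its speed limit or range.

## Working session

There is one attempt and no reset: what is moved stays moved. The work goes in short steps, Python scripts to look and compute and a tool call to move; the robot and the scene stay as the last step left them, time stands still between calls to the robot, and variables do not carry over. Pictures are saved under pics/ and viewed, and the job is handed in when it is done.

Besides the shell and the picture viewer there is one more tool, called after "Emit:" as name([rows], argument=value, ...), one row to a line, values as JSON. carry_out: Moves the arm, as the interface text tells. Shift numbers are shares of 0.04 m and turn numbers shares of 5 degrees, none past 1 either way. Its arguments: {"type":"object","properties":{"moves":{"type":"array"}},"required":["moves"]}

```bash
ls; mkdir -p pics
python3 - <<'E'
from plant import state, grab_frame, ticket, manip
import cv2,numpy as np
print(state()); print(manip, getattr(manip,'grip_depth',None))
for n in("scene","top"):
    f=grab_frame(n); cv2.imwrite(f"pics/{n}0.png",f["frame"][:,:,::-1]); np.savez(f"{n}0.npz",**f); print(f["K"],f["k1"],f["world_from_camera"])
E
```

```text
pics
{'time': 0.0, 'joint_pos': array([ 1.11399425e+00,  5.33646154e-02,  1.61431002e+00, -3.87084729e-06,
        1.47600920e+00, -1.19023575e-01]), 'joint_vel': array([ 7.89361990e-05, -1.92610102e-03,  8.84938658e-04,  1.07485028e-03,
        2.77484250e-04,  6.05087627e-04]), 'joint_efforts': array([-5.26098611e-04, -3.93680227e+01, -3.70180964e+01, -1.71933652e-04,
        6.87126463e-03,  1.80345999e-06]), 'tool_pos': array([0.20685344, 0.58910627, 0.23004865]), 'tool_rot': array([ 5.00665933e-04,  8.15901385e-01,  5.78190139e-01, -9.17928687e-04]), 'contact_force': array([ 0.14619571, -0.14381728, -0.10347518]), 'ft_torque': array([-0.01521808, -0.0222622 , -0.01308368]), 'gripper_width': 0.9972087859168224}
<Robot object at 0x7f201ffffa10> 0.0187
[[392.18645675   0.         327.56901463]
 [  0.         392.18645675 209.03005822]
 [  0.           0.           1.        ]] -0.05601974318243676 [[ 0.4518261  -0.50800061  0.73334069 -0.17212829]
 [-0.89205826 -0.26578138  0.36550283 -0.55466458]
 [ 0.00923264 -0.81932633 -0.5732531   0.60377153]
 [ 0.          0.          0.          1.        ]]
[[388.69448833   0.         314.16141828]
 [  0.         388.69448833 200.76966887]
 [  0.           0.           1.        ]] -0.005867800286705209 [[-0.01891588 -0.99182956  0.12615985  0.35526679]
 [-0.99960874  0.02136115  0.01805757 -0.23422977]
 [-0.02060495 -0.12576892 -0.99184556  0.93726091]
 [ 0.          0.          0.          1.        ]]
```

View pics/scene0.png

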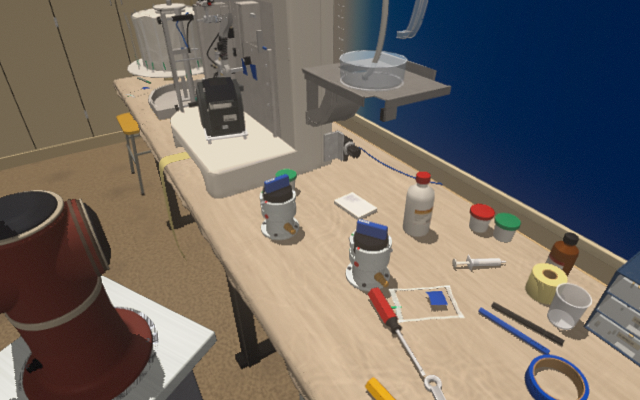

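View pics/top0.png

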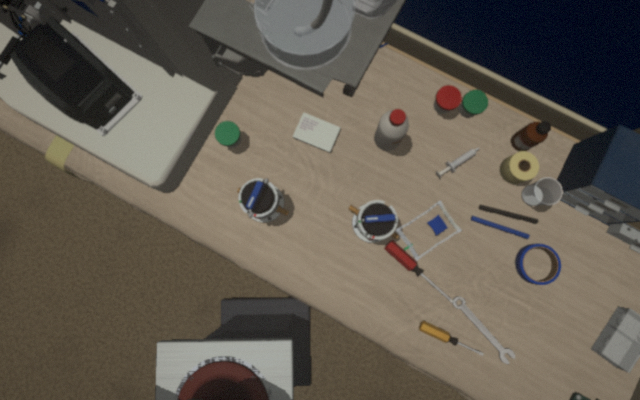

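```bash
cat > h.py <<'E'
import numpy as np,cv2
def load(n): return dict(np.load(n))
def pix2world(f,u,v,d=None,z=None):
    K=f["K"];k1=float(f["k1"]);x=(u-K[0,2])/K[0,0];y=(v-K[1,2])/K[1,1]
    a,b=x,y
    for _ in range(20):
        s=1+k1*(a*a+b*b);a,b=x/s,y/s
    T=f["world_from_camera"];r=T[:3,:3]@np.array([a,b,1.]);o=T[:3,3]
    if z is not None: d=(z-o[2])/r[2]
    if d is None: d=f["z_map"][int(round(v)),int(round(u))]
    return o+r*d
def proj(f,P):
    T=f["world_from_camera"];p=T[:3,:3].T@(np.asarray(P)-T[:3,3]);a,b=p[0]/p[2],p[1]/p[2];s=1+float(f["k1"])*(a*a+b*b)
    return f["K"][0,0]*a*s+f["K"][0,2],f["K"][1,1]*b*s+f["K"][1,2]
def cloud(f):
    K=f["K"];H,W=f["z_map"].shape
    u,v=np.meshgrid(np.arange(W),np.arange(H))
    x=(u-K[0,2])/K[0,0];y=(v-K[1,2])/K[1,1];a,b=x,y
    for _ in range(20):
        s=1+float(f["k1"])*(a*a+b*b);a,b=x/s,y/s
    P=np.stack([a,b,np.ones_like(a)],-1)*f["z_map"][...,None]
    return P@f["world_from_camera"][:3,:3].T+f["world_from_camera"][:3,3]
E
python3 - <<'E'
from h import *
t=load("top0.npz");s=load("scene0.npz")
c=lambda f,x,y,w=60:cv2.resize(f["frame"][y-w//2:y+w//2,x-w//2:x+w//2,::-1],(390,390),interpolation=cv2.INTER_CUBIC)
im=np.hstack([c(t,262,198),c(t,378,220)]);cv2.imwrite("pics/ztop.png",im)
im=np.hstack([c(s,280,205,90),c(s,370,255,90)]);cv2.imwrite("pics/zscene.png",im)
for n,f in(("top",t),("scene",s)):
    P=cloud(f);fr=f["frame"].astype(int)
    m=(fr[...,2]>fr[...,0]+50)&(fr[...,2]>90)&(P[...,2]>.10)&(P[...,2]<.17)&(f["z_map"]>0)&(P[...,0]<1)
    k,l,st,ce=cv2.connectedComponentsWithStats(m.astype(np.uint8))
    for i in range(1,k):
        if st[i,4]>25:
            Q=P[l==i];top=Q[Q[:,2]>np.median(Q[:,2])-.006]
            X=Q[:,:2]-Q[:,:2].mean(0);w,v=np.linalg.eigh(X.T@X/len(X))
            print(n,ce[i],st[i,4],Q.mean(0).round(4),np.percentile(Q[:,2],[5,50,95]).round(4),"ang",np.degrees(np.arctan2(v[1,1],v[0,1])).round(1),np.sqrt(w*12).round(4))
E
```

```text
top [256.2375 189.05  ] 80 [ 0.4831 -0.1004  0.1449] [0.1428 0.145  0.1468] ang 154.9 [0.0107 0.0329]
top [385.63855422 217.40963855] 83 [ 0.4192 -0.3656  0.1397] [0.1375 0.1395 0.1421] ang 94.3 [0.0107 0.0325]
scene [276.61111111 178.93055556] 72 [ 0.4718 -0.1019  0.1423] [0.141  0.1424 0.1437] ang 156.7 [0.0129 0.0616]
scene [373.50892857 225.23214286] 112 [ 0.4163 -0.3624  0.1378] [0.1361 0.1379 0.1394] ang 96.0 [0.0118 0.0581]
```

```bash
sleep 1
```

```text
(no output)
```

View pics/ztop.png

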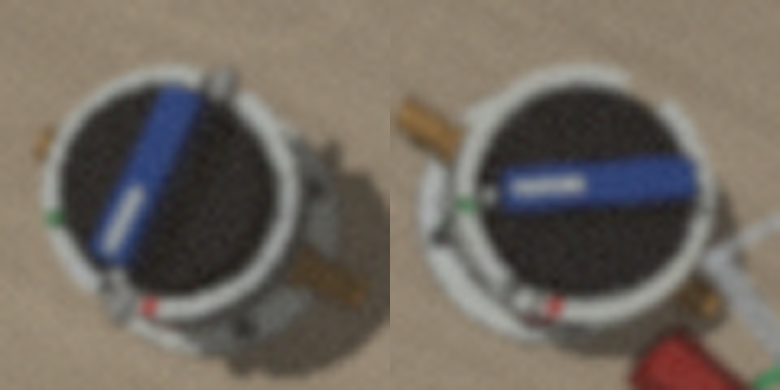

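View pics/zscene.png

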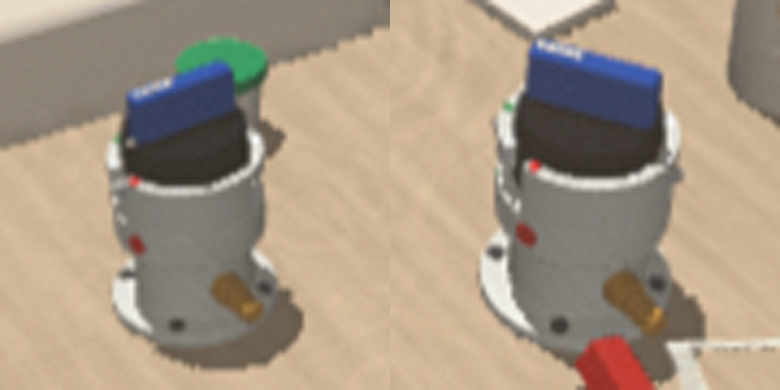

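Run:
```python
from h import *
from scipy.optimize import least_squares
t=load("top0.npz");s=load("scene0.npz")
for n,f in(("top",t),("scene",s)):
    P=cloud(f)
    for c,zt in(((.475,-.1),.1375),((.416,-.362),.133)):
        d=np.hypot(P[...,0]-c[0],P[...,1]-c[1]);m=(d<.055)&(P[...,2]>zt)&(P[...,2]<zt+.02)
        Q=P[m];(cx,cy),(w,h),a=cv2.minAreaRect((Q[:,:2]*1000).astype(np.float32))
        X=Q[:,:2]-Q[:,:2].mean(0);ww,v=np.linalg.eigh(X.T@X/len(X))
        print(n,m.sum(),"mean",Q.mean(0).round(4),"rect",round(cx,1),round(cy,1),round(w,1),round(h,1),"ang",np.degrees(np.arctan2(v[1,1],v[0,1])).round(1))
        # collar ring top z~.1
        m=(d<.06)&(d>.03)&(abs(P[...,2]-.1)<.005)
        Q=P[m]
        r=least_squares(lambda p:np.hypot(Q[:,0]-p[0],Q[:,1]-p[1])-p[2],[*c,.04],loss="soft_l1",f_scale=.002)
        print("  collar",m.sum(),r.x.round(4))
P=cloud(t);ok=(t["z_map"]>0)
print("height map max (rows x .1..0.7, cols y .7..-.2)")
for x in np.arange(.1,.75,.05):
    print("%.2f"%x,[ (round(float(np.max(P[...,2][q])),2) if (q:=ok&(abs(P[...,0]-x)<.025)&(abs(P[...,1]-y)<.025)).any() else None) for y in np.arange(.7,-.25,-.05)])
Ps=cloud(s);ok=s["z_map"]>0
print("scene")
for x in np.arange(.1,.75,.05):
    print("%.2f"%x,[ (round(float(np.max(Ps[...,2][q])),2) if (q:=ok&(abs(Ps[...,0]-x)<.025)&(abs(Ps[...,1]-y)<.025)).any() else None) for y in np.arange(.7,-.25,-.05)])
```

```text
top 210 mean [ 0.4726 -0.097   0.1445] rect 472.8 -96.3 14.3 61.4 ang 155.2
  collar 317 [ 0.4737 -0.0959  0.0398]
top 209 mean [ 0.4193 -0.3543  0.1394] rect 419.5 -354.6 14.0 61.7 ang 92.0
  collar 300 [ 0.4196 -0.3553  0.0397]
scene 117 mean [ 0.469  -0.1012  0.1417] rect 471.0 -99.4 16.2 61.3 ang 154.3
  collar 217 [ 0.4745 -0.0984  0.0393]
scene 179 mean [ 0.4154 -0.3598  0.1372] rect 417.2 -359.0 15.7 61.1 ang 94.0
  collar 271 [ 0.419  -0.3588  0.0395]
height map max (rows x .1..0.7, cols y .7..-.2)
0.10 [-0.74, -0.74, -0.74, -0.74, -0.74, -0.74, -0.74, -0.74, -0.74, -0.74, -0.65, 0.01, 0.01, 0.02, 0.22, 0.02, 0.0, 0.0, -0.65]
0.15 [-0.74, -0.74, -0.74, -0.74, -0.74, -0.74, -0.74, -0.74, -0.74, -0.74, -0.65, 0.0, 0.0, 0.0, 0.0, 0.0, 0.0, 0.0, -0.65]
0.20 [-0.74, -0.74, -0.74, -0.74, -0.74, -0.74, -0.74, -0.74, -0.74, -0.74, -0.74, -0.74, -0.74, -0.74, -0.74, -0.74, None, None, 0.0]
0.25 [-0.74, -0.74, -0.74, -0.74, -0.74, -0.74, -0.74, -0.74, -0.74, -0.74, -0.74, -0.74, -0.74, -0.74, -0.74, None, -0.0, 0.0, 0.0]
0.30 [-0.74, -0.74, -0.74, -0.74, -0.74, -0.74, -0.74, -0.74, -0.
[... 1898 characters left out ...]
one, None, None, None, None, None, None, -0.75, -0.01, 0.0, 0.0, 0.0, 0.0, 0.0, 0.12, 0.14, 0.12, 0.0]
0.50 [None, None, None, None, None, None, None, None, -0.0, 0.0, 0.08, 0.09, 0.08, 0.0, 0.0, 0.01, 0.14, 0.12, 0.0]
0.55 [-0.74, -0.74, -0.74, -0.74, -0.74, -0.03, -0.0, 0.0, 0.0, 0.09, 0.09, 0.09, 0.09, 0.0, 0.0, -0.75, 0.0, 0.0, 0.0]
0.60 [-0.74, -0.74, -0.74, -0.74, -0.01, 0.01, 0.01, 0.08, 0.09, 0.19, 0.09, 0.09, 0.09, 0.08, 0.05, 0.05, 0.0, 0.0, 0.01]
0.65 [-0.75, -0.75, -0.03, 0.0, 0.0, 0.08, 0.09, 0.09, 0.24, 0.25, 0.23, 0.09, 0.09, 0.09, 0.07, 0.05, 0.0, 0.49, 0.37]
0.70 [-0.74, -0.0, 0.0, 0.0, 0.08, 0.09, 0.09, 0.24, 0.26, 0.25, 0.25, 0.22, 0.09, 0.09, 0.48, 0.32, 0.32, 0.49, 0.37]
```

Emit:
carry_out([
  [[0,0,0,-0.635,0.543,0,0.45],[0,0,0,-0.635,0.543,0,0.45],[0,0,0,-0.635,0.543,0,0.45],[0,0,0,-0.635,0.543,0,0.45],[0,0,0,-0.635,0.543,0,0.45],[0,0,0,-0.635,0.543,0,0.45],[0,0,0,-0.635,0.543,0,0.45],[0,0,0,-0.635,0.543,0,0.45]],
])

```text
time: 0.77
tool_pos: [0.3037, 0.3387, 0.2307]
tool_rot: [0.0, 0.816, 0.578, -0.0]
contact_force: [0.7, 1.0, 1.0]
gripper_width: 0.726
```

Emit:
carry_out([
  [[0,0,0,-0.635,0.543,0,0.2],[0,0,0,-0.635,0.543,0,0.2],[0,0,0,-0.635,0.543,0,0.2],[0,0,0,-0.635,0.543,0,0.2],[0,0,0,-0.635,0.543,0,0.2],[0,0,0,-0.635,0.543,0,0.2],[0,0,0,-0.635,0.543,0,0.2],[0,0,0,-0.635,0.543,0,0.2]],
])

```text
time: 1.43
tool_pos: [0.4003, 0.0894, 0.231]
tool_rot: [-0.0, 0.816, 0.578, 0.0]
contact_force: [0.7, 0.1, 0.2]
gripper_width: 0.602
```

Emit:
carry_out([
  [[0,0,0.55,-0.635,0.543,0,0.2],[0,0,0.55,-0.635,0.543,0,0.2],[0,0,0,-0.635,0.543,0,0.2],[0,0,0,-0.3,0.25,0,0.2],[0,0,0,0,0,0,0.2],[0,0,0,0,0,0,0.2],[0,0,0,0,0,0,0.2],[0,0,0,0,0,0,0.2]],
])

```text
time: 2.1
tool_pos: [0.4357, -0.0181, 0.2311]
tool_rot: [-0.0, 0.842, 0.539, -0.0]
contact_force: [0.3, 0.6, 0.2]
gripper_width: 0.598
```

```bash
cat > st.py <<'E'
from plant import state
import numpy as np
from scipy.spatial.transform import Rotation as R
s=state();q=s["tool_rot"];r=R.from_quat([q[1],q[2],q[3],q[0]]);M=r.as_matrix()
print("t",s["time"],"pos",s["tool_pos"].round(4),"xang",np.degrees(np.arctan2(M[1,0],M[0,0])).round(2),"z",M[:,2].round(3),"w",round(s["gripper_width"],3),"F",s["contact_force"].round(2),"M",s["ft_torque"].round(3),"q",s["joint_pos"].round(2))
T=np.array([0.473,-0.0975,.16]);print("to centre in tool axes /0.04:",(M.T@(T-s["tool_pos"])/.04).round(3))
E
python3 st.py
python3 - <<'E'
from plant import grab_frame
import cv2,numpy as np
for n in("scene","top"):
    f=grab_frame(n); np.savez(f"{n}1.npz",**f)
    x,y=(280,160) if n=="scene" else (262,190)
    cv2.imwrite(f"pics/{n}1.png",cv2.resize(f["frame"][y-80:y+80,x-80:x+80,::-1],(480,480),interpolation=cv2.INTER_CUBIC))
E
```

```text
t 2.1 pos [ 0.4357 -0.0181  0.2311] xang 65.23 z [-0.  0. -1.] w 0.598 F [0.28 0.6  0.18] M [0.039 0.026 0.004] q [-0.21 -0.43  2.03  0.    1.54 -1.35]
to centre in tool axes /0.04: [-1.413  1.68   1.776]
```

Emit:
carry_out([
  [[0,0,0,-0.353,0.42,0.2,0.0],[0,0,0,-0.353,0.42,0.2,0.0],[0,0,0,-0.353,0.42,0.2,0.0],[0,0,0,-0.353,0.42,0.2,0.0],[0,0,0,0,0,0,0.0],[0,0,0,0,0,0,0.0],[0,0,0,0,0,0,0.0]],
])

```text
time: 2.78
tool_pos: [0.4732, -0.0977, 0.1994]
tool_rot: [-0.0, 0.842, 0.539, 0.0]
contact_force: [0.1, 0.5, 0.4]
gripper_width: 0.502
```

```bash
python3 st.py
python3 - <<'E'
from plant import grab_frame
import cv2,numpy as np
im=[]
for n in("scene","top"):
    f=grab_frame(n); np.savez(f"{n}1.npz",**f)
    x,y=(280,160) if n=="scene" else (262,190)
    im.append(cv2.resize(f["frame"][y-60:y+60,x-60:x+60,::-1],(400,400),interpolation=cv2.INTER_CUBIC))
cv2.imwrite("pics/over.png",np.hstack(im))
E
```

```text
t 2.7833 pos [ 0.4732 -0.0977  0.1994] xang 65.2 z [-0.  0. -1.] w 0.502 F [0.06 0.52 0.35] M [ 0.054 -0.021 -0.026] q [-0.36 -0.28  1.97  0.    1.45 -1.5 ]
to centre in tool axes /0.04: [ 0.003 -0.006  0.986]
```

View pics/over.png

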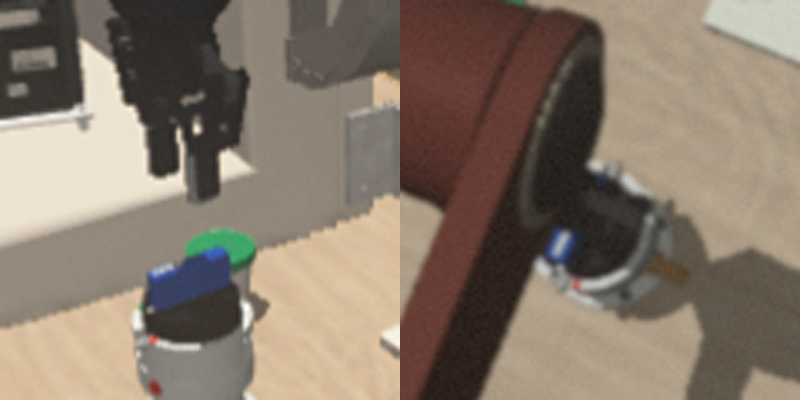

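Emit:
carry_out([
  [[0,0,0,0,0,0.45,0.0],[0,0,0,0,0,0.45,0.0],[0,0,0,0,0,0.45,0.0],[0,0,0,0,0,0.25,0.0],[0,0,0,0,0,0.2,0.0],[0,0,0,0,0,0.08,0.0],[0,0,0,0,0,0,0.0]],
])

```text
time: 3.47
tool_pos: [0.4731, -0.0983, 0.1239]
tool_rot: [-0.0, 0.843, 0.539, -0.0]
contact_force: [-0.0, -0.5, 0.6]
gripper_width: 0.497
```

```bash
python3 st.py
python3 - <<'E'
from plant import grab_frame
import cv2,numpy as np
f=grab_frame("scene");x,y=(280,190)
cv2.imwrite("pics/str.png",cv2.resize(f["frame"][y-50:y+50,x-50:x+50,::-1],(500,500),interpolation=cv2.INTER_CUBIC))
E
```

```text
t 3.4667 pos [ 0.4731 -0.0983  0.1239] xang 65.17 z [-0.  0. -1.] w 0.497 F [-0.03 -0.53  0.58] M [ 0.038  0.021 -0.033] q [-0.36 -0.2   2.04  0.    1.31 -1.5 ]
to centre in tool axes /0.04: [ 0.016 -0.011 -0.903]
```

View pics/str.png

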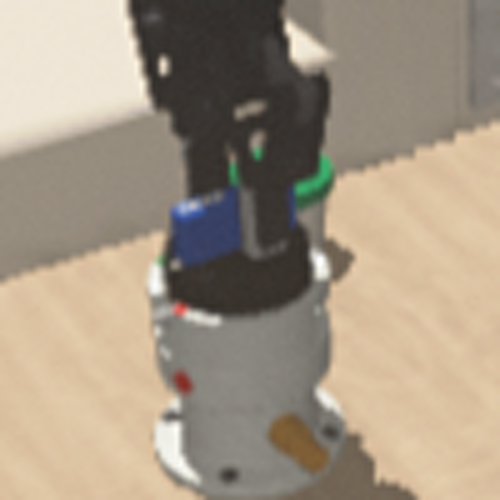

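Emit:
carry_out([
  [[0,0,0,0,0,0,-0.3],[0,0,0,0,0,0,-1],[0,0,0,0,0,0,-1],[0,0,0,0,0,0,-1],[0,0,0,0,0,0,-1],[0,0,0,0,0,0,-1]],
])

```text
time: 4.02
tool_pos: [0.4744, -0.0979, 0.1253]
tool_rot: [0.0, 0.843, 0.538, 0.002]
contact_force: [2.1, 4.0, 1.5]
gripper_width: 0.15
```

```bash
python3 st.py
```

```text
t 4.0167 pos [ 0.4744 -0.0979  0.1253] xang 65.14 z [ 0.003  0.002 -1.   ] w 0.15 F [2.11 4.02 1.47] M [ 0.624 -0.233 -0.031] q [-0.36 -0.2   2.04  0.    1.31 -1.5 ]
to centre in tool axes /0.04: [-0.004 -0.034 -0.867]
```

Emit:
carry_out([
  [[0,0,0,0.03,0,0.1,-1],[0,0,0,0,0,0.1,-1],[0,0,0,0,0,0.1,-1],[0,0,0,0,0,0.05,-1],[0,0,0,0,0,0,-1],[0,0,0,0,0,0,-1]],
])

```text
time: 4.52
tool_pos: [0.4747, -0.0978, 0.1117]
tool_rot: [0.001, 0.843, 0.538, 0.001]
contact_force: [-2.9, 3.2, 7.9]
gripper_width: 0.145
```

```bash
python3 st.py
```

```text
t 4.5167 pos [ 0.4747 -0.0978  0.1117] xang 65.15 z [ 0.002 -0.001 -1.   ] w 0.145 F [-2.95  3.15  7.93] M [ 0.39   0.334 -0.071] q [-0.36 -0.19  2.05  0.    1.28 -1.49]
to centre in tool axes /0.04: [-0.012 -0.039 -1.208]
```

Emit:
carry_out([
  [[0,0,0.4,0,0,0.012,-1],[0,0,0.6,0,0,0,-1],[0,0,0.6,0,0,0,-1],[0,0,0.6,0,0,0,-1],[0,0,0.6,0,0,0,-1],[0,0,0.6,0,0,0,-1],[0,0,0,0,0,0,-1],[0,0,0,0,0,0,-1]],
])

```text
time: 5.18
tool_pos: [0.4745, -0.098, 0.1113]
tool_rot: [0.001, 0.913, 0.408, 0.0]
contact_force: [-2.6, 2.0, 9.3]
gripper_width: 0.146
```

```bash
python3 st.py
```

```text
t 5.1833 pos [ 0.4745 -0.098   0.1113] xang 48.14 z [ 0.001 -0.001 -1.   ] w 0.146 F [-2.62  1.95  9.34] M [ 0.272  0.525 -0.075] q [-0.36 -0.19  2.05 -0.    1.28 -1.2 ]
to centre in tool axes /0.04: [-0.015 -0.034 -1.218]
```

Emit:
carry_out([
  [[0,0,0.6,0,0,0,-1],[0,0,0.6,0,0,0,-1],[0,0,0.6,0,0,0,-1],[0,0,0.6,0,0,0,-1],[0,0,0.6,0,0,0,-1],[0,0,0.6,0,0,0,-1],[0,0,0.6,0,0,0,-1],[0,0,0.6,0,0,0,-1]],
])

```text
time: 5.85
tool_pos: [0.474, -0.0983, 0.1111]
tool_rot: [0.001, 0.978, 0.208, -0.0]
contact_force: [-3.2, 0.4, 10.5]
gripper_width: 0.146
```

Emit:
carry_out([
  [[0,0,0.6,0,0,0,-1],[0,0,0.6,0,0,0,-1],[0,0,0.6,0,0,0,-1],[0,0,0.3,0,0,0,-1],[0,0,0,0,0,0,-1],[0,0,0,0,0,0,-1],[0,0,0,0,0,0,-1]],
])

```text
time: 6.43
tool_pos: [0.4738, -0.0983, 0.111]
tool_rot: [0.001, 0.993, 0.119, -0.0]
contact_force: [-3.8, 1.1, 9.5]
gripper_width: 0.15
```

```bash
python3 st.py
python3 - <<'E'
from plant import grab_frame
import cv2,numpy as np
im=[]
for n in("scene","top"):
    f=grab_frame(n)
    x,y=(280,190) if n=="scene" else (262,198)
    im.append(cv2.resize(f["frame"][y-40:y+40,x-40:x+40,::-1],(400,400),interpolation=cv2.INTER_CUBIC))
cv2.imwrite("pics/tw.png",np.hstack(im))
E
```

```text
t 6.4333 pos [ 0.4738 -0.0983  0.111 ] xang 13.65 z [-0.001 -0.002 -1.   ] w 0.15 F [-3.77  1.11  9.51] M [0.093 0.892 0.039] q [-0.36 -0.19  2.05 -0.    1.28 -0.59]
to centre in tool axes /0.04: [-0.016 -0.023 -1.225]
```

View pics/tw.png

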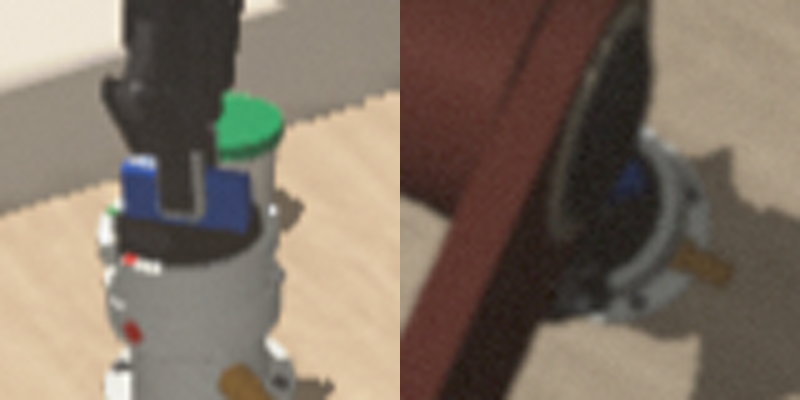

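Emit:
carry_out([
  [[0,0,0,0,0,-0.06,-1],[0,0,0,0,0,-0.06,-1],[0,0,0,0,0,-0.06,-1],[0,0,0,0,0,-0.03,-1],[0,0,0,0,0,0,-1],[0,0,0,0,0,0,-1]],
])

```text
time: 7.03
tool_pos: [0.4737, -0.0983, 0.1187]
tool_rot: [0.001, 0.993, 0.119, -0.0]
contact_force: [-2.0, 0.3, 4.9]
gripper_width: 0.147
```

```bash
python3 st.py
```

```text
t 7.0333 pos [ 0.4737 -0.0983  0.1187] xang 13.65 z [-0.001 -0.002 -1.   ] w 0.147 F [-2.02  0.34  4.86] M [-0.057  0.482 -0.024] q [-0.36 -0.2   2.04 -0.    1.29 -0.6 ]
to centre in tool axes /0.04: [-0.013 -0.021 -1.032]
```

Emit:
carry_out([
  [[0,0,0,0,0,-0.03,-1],[0,0,0,0,0,0,-1],[0,0,0,0,0,0,-0.6],[0,0,0,0,0,0,-0.3],[0,0,0,0,0,0,0.0],[0,0,0,0,0,0,0.0],[0,0,0,0,0,0,0.0]],
])

```text
time: 7.62
tool_pos: [0.4736, -0.0974, 0.1188]
tool_rot: [-0.0, 0.993, 0.119, -0.0]
contact_force: [-1.0, 0.7, -0.7]
gripper_width: 0.498
```

Emit:
carry_out([
  [[0,0,0,0,0,-0.2,0],[0,0,0,0,0,-0.4,0],[0,0,0,0,0,-0.6,0],[0,0,0,0,0,-0.6,0],[0,0,0,0,0,-0.6,0],[0,0,0,0,0,-0.6,0],[0,0,0,0,0,0,0]],
])

```text
time: 8.2
tool_pos: [0.4764, -0.0984, 0.2461]
tool_rot: [0.002, 0.993, 0.119, 0.005]
contact_force: [-0.0, 0.1, 1.4]
gripper_width: 0.499
```

Emit:
carry_out([
  [[0,0,0,0.8,-0.1,0,0],[0,0,0,-0.2,-0.9,0,0],[0,0,0,-0.4,-0.8,0,0],[0,0,0,-0.4,-0.8,0,0],[0,0,0,-0.4,-0.8,0,0],[0,0,0,-0.4,-0.8,0,0],[0,0,0,0,0,0,0]],
])

```text
time: 8.78
tool_pos: [0.3925, 0.0596, 0.2389]
tool_rot: [-0.001, 0.993, 0.121, -0.0]
contact_force: [1.4, -0.4, -0.3]
gripper_width: 0.501
```

```bash
python3 st.py
python3 - <<'E'
from plant import grab_frame
import cv2,numpy as np
from h import cloud
im=[]
for n in("scene","top"):
    f=grab_frame(n); np.savez(f"{n}2.npz",**f)
    x,y=(280,190) if n=="scene" else (262,198)
    im.append(cv2.resize(f["frame"][y-40:y+40,x-40:x+40,::-1],(400,400),interpolation=cv2.INTER_CUBIC))
    P=cloud(f)
    for c,zt in(((.473,-.097),.133),((.416,-.36),.133)):
        m=(np.hypot(P[...,0]-c[0],P[...,1]-c[1])<.055)&(P[...,2]>zt)&(P[...,2]<zt+.02);Q=P[m]
        if len(Q)<20: print(n,c,len(Q));continue
        X=Q[:,:2]-Q[:,:2].mean(0);ww,v=np.linalg.eigh(X.T@X/len(X))
        print(n,len(Q),Q.mean(0).round(4),"ang",np.degrees(np.arctan2(v[1,1],v[0,1])).round(1))
cv2.imwrite("pics/fin.png",np.hstack(im))
E
```

```text
t 8.7833 pos [0.3925 0.0596 0.2389] xang 13.92 z [-0.     0.002 -1.   ] w 0.501 F [ 1.37 -0.36 -0.26] M [-0.085 -0.061  0.011] q [-0.04 -0.55  2.1   0.    1.59 -0.28]
to centre in tool axes /0.04: [1.008 4.299 1.965]
scene 113 [ 0.4699 -0.1022  0.1371] ang 102.8
scene 177 [ 0.4155 -0.3599  0.1372] ang 93.9
top 206 [ 0.4726 -0.097   0.1396] ang 104.2
top 203 [ 0.4193 -0.3545  0.1395] ang 92.3
```

View pics/fin.png

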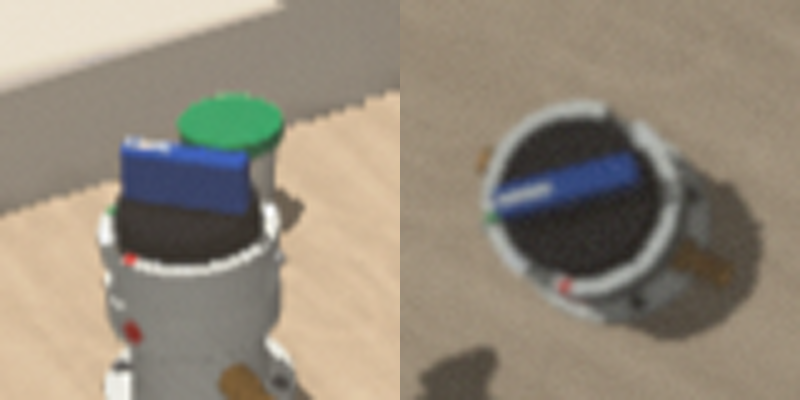

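```bash
python3 -c "
from plant import ticket
ticket.job_done()"
```

```text
the job is handed in; nothing more can be done
```

I locked pot A's cover and handed the job in at about 9 s on the robot's clock; the hand-in gave no verdict. I gripped the blue bar, pushed it down about 13 mm while the pins were still under the slot mouths, then twisted it about 51° clockwise. It sprang back up into the notch; I let go and moved the arm clear.

**Last checks on pot A:**
- **Turn:** the bar angle went from 155.2° to 104.2° in the top camera, about 0.89 rad, and the white line is by the green dot. The scene camera gave 154.3° to 102.8°, about 0.90 rad.
- **Height:** the bar top is 4.9 mm lower than at the start in the top camera (4.6 mm in the scene camera), where the locked position should be 5 mm. It is level with pot B's bar.

**Rest of the bench:**
- **Pot B:** its height and angle read the same as before.
- **Arm:** it is clear of everything, with about 1.4 N of residual force showing, which I take as sensor noise.
- **Bystanders:** I did not re-measure them. The arm's path stayed above them and nothing was felt on the way.

**Disagreement:** while I was pushing down, the tool's travel implied about 13.6 mm but the spring force implied about 12 mm. Both are inside the 10–16 mm range that lets the pins pass under the rim.

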